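Drop the drying cabinet's flap and load a carton over it

ROBOT

A 7-joint arm with a two-finger parallel gripper is mounted at the origin on a cart in front of the work surface, level with it; the furniture and walls round the work are solid. World frame = base frame: x ahead of the robot, y to its left, z up, the work surface at z = 0. Lengths are in m, angles in rad, forces in N, time in s.
With the tool pointing down it reaches from about 0.35 to 0.9 m from the base axis. Payload 19.9 kg.
Tool frame: the origin (TCP) lies between the finger pads; the fingertips stand 19 mm ahead of it and the grasp point (between the pads) is the TCP; x points along the fingers, y is the direction in which the jaws open and shut, and the axes are right-handed (so a half turn about x gives the same grasp; the last joint's range is limited). The gripper opens to 85 mm and grips with 20 to 120 N. Pads are 22 mm wide; open, the fingers measure 114 mm over their backs; the gripper's body (76 mm by 85 mm) begins 54 mm behind the grasp point. The pads swing forward as they close: fully open they stand 13 mm farther back than shut.
Start: joints at [-1.377, 0.417, -0.01, 1.614, 0.005, 1.111, -0.053], TCP at [0.145, 0.608, 0.25] pointing down, gripper open.
Joint ranges: [-2.81, 2.81], [-0.39, 2.02], [-1.27, 1.25], [0.06, 2.57], [-1.19, 4.33], [0.19, 2], [-2.82, 2.82]. Speed limits (rad/s): [1.89, 1.89, 2.39, 2.39, 3.01, 3.01, 3.01].

INTERFACE

Orientations are given as a unit quaternion [w, x, y, z].
In Python, from plant import reach, move_linear, set_joints, grip, wait, ik, observe, grab_frame, camera_model, PlanningError, hand_in gives the robot as it stands. Calls block until the motion is done:
- reach(position, orientation): joint-space move of the TCP to a pose.
- move_linear(position, max_speed=0.15, attitude=None, max_force=None): straight line of the TCP; attitude=None keeps the orientation; max_speed is the mean speed in m/s. With max_force (N) it stops when the force on the tool has changed by that much, and returns True; else False.
- set_joints(angles): joint-space move.
- grip(opening, strength=None): finger opening in m; strength is the grip in N (None keeps the last); returns when the fingers have stopped.
- wait(seconds).
- ik(position, orientation): joint angles nearest the present ones, or None.
- observe(): the state.
- grab_frame(name): name is "scene" or "top" or "wrist"; returns (picture, depth): 420x560x3 uint8, red, green, blue; 420x560 float32, m along the optical axis (not along the pixel's ray), 0 where there is no reading.
- camera_model(name): a dict with "fx", "fy", "cx", "cy" (pixels), "R" (3x3) and "t" (3): a world point X has camera coordinates R X + t. Camera axes: x right, y down, z forward; pixel columns grow to the right and rows downward; lengths in m; the calibration is good to about 2 mm. A picture is of the moment at which its call begins: read the wrist's pose just before it. camera_model takes no time and is no camera call; for the wrist camera it gives the pose at the moment of the call.
A pose or a line that the arm cannot do raises PlanningError and nothing moves.
- hand_in(): hands the job in, once; it reports no verdict.
The state is a dict: "time": time; "q": joint angles; "joint_velocities": joint speeds; "joint_torque": joint torques, N m; "tool_pos": TCP position; "ee_rot": TCP orientation; "wrist_force": force on the tool from outside, world axes, zero at the start; "torque": the same for the moment, N m; "finger_gap": finger opening in m.
Only numpy, scipy, OpenCV 4.12 (cv2) and the standard library are available. Lean on these libraries where they do the work, as an engineer would, in place of code of your own. Each camera call takes 0.05 s, during which the arm holds its last target.

TASK

Push the yellow carton out from under the small drying cabinet's blue front flap, then swing the flap forward past vertical and lower it gently, without letting it drop, until it lies flat on its stop. Then set the blue carton on the lowered flap and slide it into the cabinet until it is completely inside and off the flap. Knock nothing over, leave the timer and the petri dish where they lie, and let go of everything.

Things in the scene. Friction and masses are not known exactly. Their poses are not given: they have to be found in the camera images.
- cabinet: fixed white drying cabinet, 140 deep, 118 wide, 162 mm high, its open front to the robot's right. Origin on the worktop below the middle of the flap's hinge; x axis points into the bay, y along the hinge. Bay floor: 60 mm above the worktop, from x = 0 to the back wall at x = 128 mm, 94 mm wide, 92 mm clear height. The roof begins at x = 40 mm. Stop arms reach 33 mm out in front, 40 to 52 mm up
- flap (a joint): blue front flap, stiff plate 92 wide, 6 thick, 130 mm from hinge to free edge; 0.2 kg. Hinge at cabinet x = 0, z = 59 mm. Angle in rad: 0 = shut, leaning 0.35 back over the cabinet, edge 19 mm above the roof, free space behind; 0.35 = vertical; 1.92 = open, level on its stop, reaching towards cabinet -x, top face 62 mm above the worktop. Lightly damped: falls shut below 0.35, drops open above
- flap_edge (a point): middle of the flap's free edge, a steel bar 8 mm thick (centre of the bar is 4 mm nearer the hinge); moves with the flap
- yellow_carton_mid (a point): centre of the loose yellow carton that stands in front of the cabinet where the flap comes down; 70 x 100 x 70 mm (its x, y, z), point 35 mm above its underside; about 0.15 kg
- blue_carton_mid (a point): centre of the loose blue carton to be loaded, standing to the right of the cabinet; 60 x 100 x 75 mm (its x, y, z), point 37.5 mm above its underside; about 0.18 kg. It passes into the bay only lengthwise (its y along the cabinet's x, either way round)
- petri_dish_mid (a point): centre of a closed loose petri dish 90 mm across, 13 mm high, lying beside the cabinet on the robot's side
- lab_timer_mid (a point): centre of a loose white bench timer, 66 x 66 x 20 mm, lying close beside the yellow carton, nearer the robot or nearer the wall; the carton's other side is free (a flat paper sheet may lie there and does not matter)
Things that resemble listed ones, but are neither listed nor needed, are in the scene too. What is shaped like the part that bears blue_carton_mid but pink is not meant.

How it is judged:
On the way, in this order (a step that is already met when the one before it is completed fails the run):
1. the flap lies open on its stop (value of joint flap above 1.85 rad), for 0.2 s.
2. the blue carton stands on the lowered flap in front of the bay (value of joint flap above 1.85 rad and x of blue_carton_mid in the frame of cabinet between -0.115 and 0.03 m and y of blue_carton_mid in the frame of cabinet between -0.045 and 0.045 m and height (world z) of blue_carton_mid between 0.092 and 0.106 m and angle between blue_carton_mid's own z axis and vertical below 0.15 rad), for 0.1 s.
At the end, for the whole second after the job is handed in: The flap is within 0.07 rad of its stop; the blue carton stands upright (0.08 rad) on the bay floor, centre 90 to 105 mm above the worktop, within 40 mm of the bay's middle line and at least 48 mm past the hinge; the yellow carton stands upright (0.1 rad) on the worktop (value of joint flap above 1.85 rad and x of blue_carton_mid in the frame of cabinet between 0.048 and 0.095 m and y of blue_carton_mid in the frame of cabinet between -0.04 and 0.04 m and height (world z) of blue_carton_mid between 0.09 and 0.105 m and angle between blue_carton_mid's own z axis and vertical below 0.08 rad and angle between yellow_carton_mid's own z axis and vertical below 0.1 rad and height (world z) of yellow_carton_mid below 0.045 m); the robot touches nothing.
It fails at once if the flap, past vertical, falls faster than 3.5 rad/s (dropped or flung) (value of joint flap above 0.45 rad and velocity of joint flap above 3.5 rad/s).
It fails at once if a carton is tipped over (angle between any of yellow_carton_mid, blue_carton_mid's own z axis and vertical above 0.6 rad).
It fails at once if the timer or the petri dish is shifted by more than 40 mm (distance of any of lab_timer_mid, petri_dish_mid from where it was at the start of the episode above 0.04 m).
It also fails if it takes over 67 s, if anything falls off the work surface, if the arm or the gripper's body presses on something with over 40 N, if the wrist force passes 120 N, or if a joint passes its speed limit or range.

## Working session

There is one attempt and no reset: what is moved stays moved. The work goes in short steps, each a Python script; the robot and the scene stay as the last script left them, time stands still between calls to the robot, and variables do not carry over. Pictures are saved under pics/ and viewed, and the job is handed in when it is done.

```bash
ls -la; mkdir -p pics; cat > h.py <<'E'
import numpy as np, cv2
from plant import *
def save(n,im): cv2.imwrite('pics/'+n+'.png',cv2.cvtColor(im,cv2.COLOR_RGB2BGR))
def pts(depth,cm):
    v,u=np.mgrid[0:depth.shape[0],0:depth.shape[1]]
    P=np.stack([(u-cm['cx'])/cm['fx']*depth,(v-cm['cy'])/cm['fy']*depth,depth],-1)
    return (P-np.array(cm['t']))@np.array(cm['R'])
E
python3 - <<'E'
from h import *
for n in ['scene','top','wrist']:
    cm=camera_model(n); im,d=grab_frame(n); save(n+'0',im); np.savez('/tmp/'+n+'0.npz',im=im,d=d,**cm); print(n,cm, -np.array(cm['R']).T@np.array(cm['t']))
print(observe())
E
```

```text
total 12
drwxr-xr-x  3 agent agent 4096 Dec  6 06:09 .
drwxr-xr-x 23 root  root  4096 Dec  6 06:09 ..
drwxr-xr-x  2 agent agent 4096 Dec  6 06:09 pics
scene {'fx': 542.6283786005571, 'fy': 542.6283786005571, 'cx': 275.7214838052952, 'cy': 204.30088140199052, 'R': array([[ 0.78221659, -0.6228387 , -0.01446219],
       [-0.36135642, -0.43466939, -0.82491457],
       [ 0.50750245,  0.65048787, -0.56507238]]), 't': array([-0.47970863,  0.28377348,  1.07364587])} [-0.06709849 -0.87382707  0.83383887]
top {'fx': 484.19890220908843, 'fy': 484.19890220908843, 'cx': 282.68941649239474, 'cy': 212.38436889759504, 'R': array([[ 0.02960459, -0.99953971, -0.00662889],
       [-0.99580445, -0.02891819, -0.0868173 ],
       [ 0.08658564,  0.00917127, -0.9962022 ]]), 't': array([-0.08742378,  0.58285799,  1.31663493])} [ 0.46899904 -0.08260355  1.36165724]
wrist {'fx': 301.4273137109387, 'fy': 301.4273137109387, 'cx': 279.8240618710807, 'cy': 214.46566329599173, 'R': array([[ 0.23269914,  0.97254738, -0.00164653],
       [ 0.93744725, -0.22384943,  0.26661599],
       [ 0.2589281 , -0.06358485, -0.96380143]]), 't': array([-0.62454069, -0.03497336,  0.37822731])} [0.08018208 0.62361617 0.37283216]
{'time': 0.15, 'q': array([-1.37752567,  0.41781207, -0.01030246,  1.61401396,  0.0047025 ,
        1.11065152, -0.05297941]), 'joint_velocities': array([-3.86598489e-04, -1.45265590e-03,  1.45329690e-03, -1.93752155e-03,
        8.42015785e-05,  8.58991488e-04,  4.75123048e-04]), 'joint_torque': array([ 6.30401464e-04, -8.64744329e+01,  6.79895729e-01, -4.35053515e+01,
        1.92586938e-02,  5.73037672e-03, -4.30069156e-05]), 'tool_pos': array([0.14534009, 0.60763452, 0.24982866]), 'ee_rot': array([ 0.70223323,  0.08249891,  0.70225032, -0.0831078 ]), 'wrist_force': array([-0.4552927 , -0.05709712, -0.88853355]), 'torque': array([ 0.04158396, -0.02221673, -0.04800705]), 'finger_gap': 0.08565155026606569}
```

View pics/scene0.png

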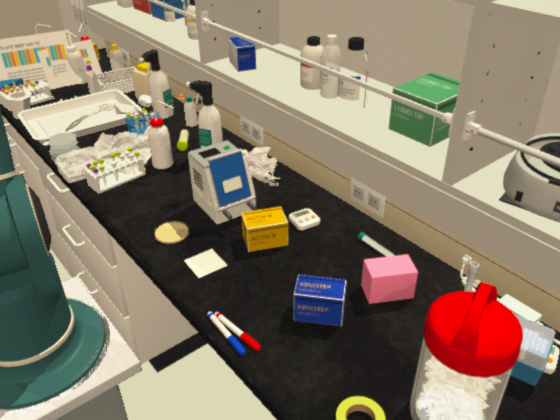

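View pics/top0.png

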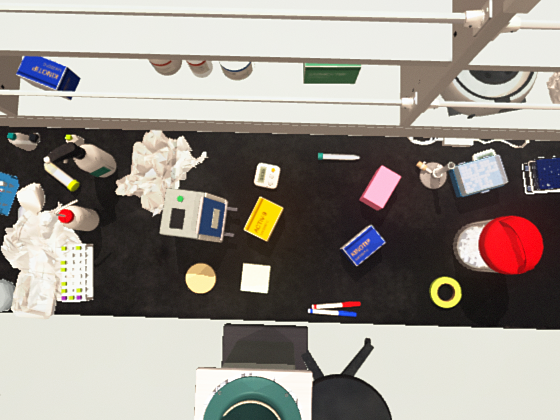

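View pics/wrist0.png

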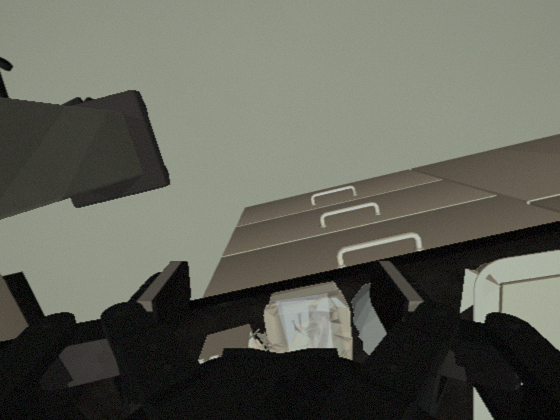

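The top view shows the cabinet at (195,217) with its flap at (212,217) and stop arms at (232,208)/(232,236). The yellow carton is at (263,219), the white timer at (267,175) on the wall side, the paper at (255,278) and the petri dish at (200,278).

Candidates for the blue carton: blue box on the worktop (362,245), pink carton (380,187), blue box on the shelf (48,72), blue rack (540,175). By the description (right of the cabinet, on the worktop, blue) I choose (362,245).

Candidate for the timer: (267,175). For the yellow carton: (263,219). The yellow tape at (445,292) is not it.

```bash
python3 - <<'E'
from h import *
a=np.load('/tmp/top0.npz'); im,d=a['im'],a['d']; P=pts(d,a)
c=im[150:310,140:420]; save('crop_top',cv2.resize(c,None,fx=2.8,fy=2.8,interpolation=cv2.INTER_CUBIC))
s=np.load('/tmp/scene0.npz'); c=s['im'][120:340,140:430]; save('crop_scene',cv2.resize(c,None,fx=2.7,fy=2.7,interpolation=cv2.INTER_CUBIC))
def show(u,v,P=P): print((u,v),P[v,u].round(3))
for u,v in [(263,219),(267,175),(362,245),(380,187),(200,278),(180,225),(175,200),(212,217),(225,205),(198,210),(300,250),(255,278)]: show(u,v)
E
```

```text
(263, 219) [ 0.562 -0.019  0.07 ]
(267, 175) [ 0.689 -0.023  0.021]
(362, 245) [ 0.5   -0.284  0.07 ]
(380, 187) [ 0.656 -0.329  0.076]
(200, 278) [0.397 0.154 0.008]
(180, 225) [0.535 0.183 0.159]
(175, 200) [0.596 0.198 0.162]
(212, 217) [0.559 0.11  0.124]
(225, 205) [0.597 0.086 0.062]
(198, 210) [0.572 0.136 0.179]
(300, 250) [ 0.483 -0.122  0.   ]
(255, 278) [0.402 0.002 0.003]
```

View pics/crop_top.png

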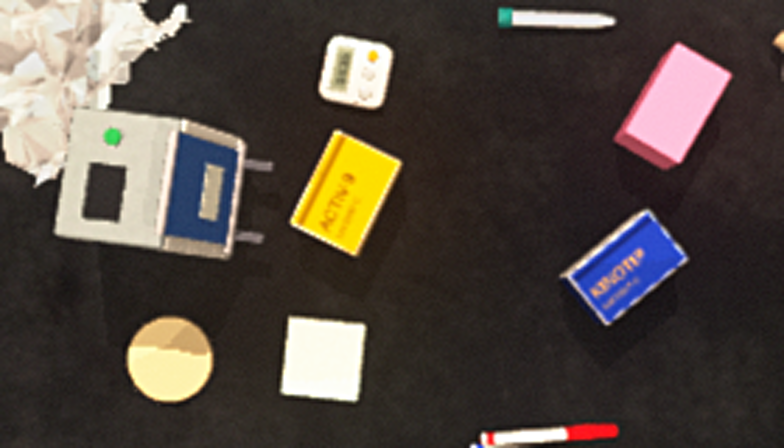

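View pics/crop_scene.png

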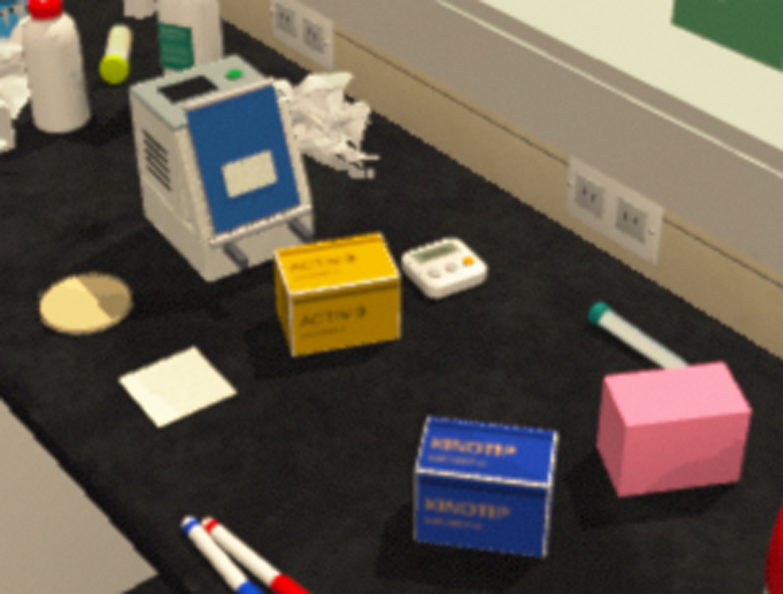

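The crops confirm it: flap shut on the cabinet, yellow carton in front and yawed, timer on the wall side, blue carton upright. Now the fits.

```bash
cat >> h.py <<'E'
def rect(P2):
    r=cv2.minAreaRect((P2*1000).astype(np.float32)); b=cv2.boxPoints(r)/1000
    return np.array(r[0])/1000, np.array(r[1]), r[2], b.round(3)
def blob(P,im,mask,box):
    x0,x1,y0,y1=box
    m=mask&(P[...,0]>x0)&(P[...,0]<x1)&(P[...,1]>y0)&(P[...,1]<y1)
    n,l,s,c=cv2.connectedComponentsWithStats(m.astype(np.uint8))
    k=1+np.argmax(s[1:,4]); return l==k
E
python3 - <<'E'
from h import *
T=np.load('/tmp/top0.npz'); S=np.load('/tmp/scene0.npz')
for nm,a in(('top',T),('scene',S)):
    im,d=a['im'],a['d']; P=pts(d,a); Z=P[...,2]
    H=cv2.cvtColor(im,cv2.COLOR_RGB2HSV).astype(int)
    print(nm)
    for o,m,bx in [('yellow',(abs(Z-.07)<.006),(.48,.66,-.12,.06)),
      ('blue',(abs(Z-.075)<.008),(.4,.6,-.4,-.2)),
      ('timer',(Z>.012)&(Z<.03),(.63,.75,-.08,.05)),
      ('dish',(Z>.006)&(Z<.02),(.33,.46,.08,.22)),
      ('roof',(abs(Z-.16)<.006),(.45,.7,.08,.3)),
      ('arms',(Z>.035)&(Z<.07),(.45,.7,.04,.11)),
      ('sheet',(Z>-.005)&(Z<.006)&(H[...,2]>150),(.3,.5,-.1,.08))]:
        try:
            mm=blob(P,im,m,bx); p=P[mm]; r=rect(p[:,:2]); print(o,len(p),'z',np.median(p[:,2]).round(4),'c',r[0].round(4),r[1].round(1),round(r[2],1),r[3].tolist())
        except Exception as e: print(o,e)
    # flap plane: blue hue in cabinet region
    m=(H[...,0]>95)&(H[...,0]<125)&(H[...,1]>120)&(P[...,1]>.04)&(P[...,1]<.2)&(P[...,0]>.47)&(P[...,0]<.68)&(Z>.05)
    p=P[m]; c=p.mean(0); u,s,v=np.linalg.svd(p-c); n=v[2]*np.sign(v[2][2]); print('flap',len(p),c.round(4),n.round(4),'yaw n',np.degrees(np.arctan2(n[1],n[0])),'tilt from horiz',np.arcsin(n[2]), 'rms',s[2]/np.sqrt(len(p)))
E
```

```text
top
yellow 951 z 0.0698 c [ 0.5635 -0.0177] [70.1 99.9] 65.3 [[0.503000020980835, -0.028999999165534973], [0.593999981880188, -0.07000000029802322], [0.6240000128746033, -0.007000000216066837], [0.5329999923706055, 0.03500000014901161]]
blue 868 z 0.0751 c [ 0.5001 -0.2874] [ 60.3 101. ] 40.9 [[0.4440000057220459, -0.26899999380111694], [0.5099999904632568, -0.3449999988079071], [0.5559999942779541, -0.3059999942779541], [0.49000000953674316, -0.2290000021457672]]
timer 463 z 0.0166 c [ 0.689  -0.0213] [63.8 64.7] 79.2 [[0.6510000228881836, -0.04699999839067459], [0.7149999737739563, -0.05900000035762787], [0.7269999980926514, 0.004000000189989805], [0.6629999876022339, 0.01600000075995922]]
dish 257 z 0.0078 c [0.3964 0.1518] [75.7 77.7] 69.3 [[0.34700000286102295, 0.12999999523162842], [0.4189999997615814, 0.10300000011920929], [0.44600000977516174, 0.17299999296665192], [0.37299999594688416, 0.20100000500679016]]
roof 1781 z 0.1613 c [0.5645 0.1758] [110.4 118.1] 84.3 [[0.5, 0.12700000405311584], [0.6179999709129333, 0.11500000208616257], [0.6290000081062317, 0.22499999403953552],
[... 1695 characters left out ...]
355], [0.6309999823570251, 0.22300000488758087], [0.5109999775886536, 0.23800000548362732]]
arms 571 z 0.0535 c [0.553  0.0781] [ 50.5 119.4] 80.7 [[0.49000000953674316, 0.06300000101327896], [0.6079999804496765, 0.04399999976158142], [0.6159999966621399, 0.09300000220537186], [0.49799999594688416, 0.11299999803304672]]
sheet 690 z -0.0008 c [0.4025 0.0041] [79.7 78.2] 84.4 [[0.36000001430511475, -0.03200000151991844], [0.43799999356269836, -0.039000000804662704], [0.4449999928474426, 0.03999999910593033], [0.36800000071525574, 0.04800000041723251]]
flap 1178 [0.5567 0.1128 0.123 ] [-0.0921 -0.9339  0.3454] yaw n -95.63427124003677 tilt from horiz 0.3526211523719686 rms 0.0025463435886268664
```

Estimates hold together: roof rectangle, flap plane (tilt 0.352 rad) and back edge all give cabinet origin ≈ (0.556, 0.092) and x axis ≈ (0.100, 0.995). Carton sizes match 70x100 and 60x101. The yellow carton fits the gripper across its 70 mm, so I will grip it and shift it to the robot's side. First, an IK check of the key poses.

```bash
cat >> h.py <<'E'
from scipy.spatial.transform import Rotation as Rn
O=np.array([.556,.092,0.]); ex=np.array([.1,.995,0]);ex/=np.linalg.norm(ex); ez=np.array([0,0,1.]); ey=np.cross(ez,ex)
def C(x,y,z): return O+ex*x+ey*y+ez*z
def toC(p): q=np.asarray(p)-O; return np.array([q@ex,q@ey,q[2]])
def ori(a,j):
    a=np.asarray(a,float);a/=np.linalg.norm(a); j=np.asarray(j,float); j=j-a*(a@j); j/=np.linalg.norm(j)
    q=Rn.from_matrix(np.stack([a,j,np.cross(a,j)],1)).as_quat(); return np.array([q[3],q[0],q[1],q[2]])
DOWN=np.array([0,0,-1.])
YC=np.array([.5635,-.0177]); YS=np.array([.41,.91,0])
BC=np.array([.500,-.2874]); BS=np.array([.755,.656,0])
def flap_pose(phi,tau,k,sgn,dx=0,dz=0):
    t=.35-phi
    B=C(.126*np.sin(t),0,.059+.126*np.cos(t))
    a=ex*np.sin(tau)-ez*np.cos(tau)
    j=sgn*(ex*np.cos(tau)+ez*np.sin(tau))
    return B-k*a+ex*dx+ez*dz, ori(a,j)
E
python3 - <<'E'
from h import *
def t(n,p,o):
    r=ik(p,o); print(n,np.round(p,3),None if r is None else np.round(r,2))
for s in (1,-1):
    print(s)
    t('y',[*YC,.045],ori(DOWN,s*YS)); t('y2',[.415,-.03,.05],ori(DOWN,s*YS))
    t('b',[*BC,.045],ori(DOWN,s*BS)); t('b2',C(-.07,0,.107),ori(DOWN,s*ey))
    for f,ta in [(0,0),(.5,.0),(1,.4),(1.5,.8),(1.92,.6),(1.92,.8),(1.92,1.0),(1.92,1.2)]:
        t((f,ta),*flap_pose(f,ta,.009,s))
    t('push',C(0,0,.1),ori(ex*np.sin(.5)+DOWN*np.cos(.5),s*ey))
    t('push0',C(-.16,0,.1),ori(ex*np.sin(.5)+DOWN*np.cos(.5),s*ey))
E
```

```text
1
y [ 0.564 -0.018  0.045] [-0.38  0.64  0.47  1.92 -0.43  0.69  1.49]
y2 [ 0.415 -0.03   0.05 ] [-0.54  0.47  0.63  2.27 -0.54  0.55  1.66]
b [ 0.5   -0.287  0.045] [ 0.07  0.67  0.52  1.88 -0.48  0.72  1.59]
b2 [0.549 0.022 0.107] [ 0.7   0.75 -1.09  1.89  0.8   1.01  2.3 ]
(0, 0) [0.56  0.135 0.186] [-0.6   0.42  0.39  1.81 -0.19  0.95  1.35]
(0.5, 0.0) [0.554 0.073 0.193] [-0.55  0.39  0.45  1.85 -0.21  0.95  1.47]
(1, 0.4) [0.548 0.013 0.168] [-0.55  0.56  0.89  1.93 -0.93  1.15  2.28]
(1.5, 0.8) [ 0.544 -0.029  0.117] [ 0.79  0.7  -0.55  1.86 -0.55  0.93  2.18]
(1.92, 0.6) [ 0.543 -0.038  0.067] [ 0.73  0.71 -0.55  1.89 -0.35  0.77  2.02]
(1.92, 0.8) [ 0.543 -0.04   0.065] [ 0.81  0.8  -0.55  1.86 -0.51  0.87  2.22]
(1.92, 1.0) [ 0.543 -0.041  0.064] [ 0.99  0.97 -0.73  1.81 -0.44  0.93  2.22]
(1.92, 1.2) [ 0.543 -0.042  0.062] [ 0.64  0.93 -0.2   1.77 -0.95  1.29  2.65]
push [0.556 0.092 0.1  ] [-0.52  0.65  0.71  1.97 -1.13  1.05 -2.36]
push0 [ 0.54  -0.067  0.1  ] [-0.34  0.77  0.9   1.92 -1.12  1.27 -2.1 ]
-1
y [ 0.564 -0.018  0.045] [-0.78  0.93  1.08  1.93 -1.03  0.97 -1.
[... 264 characters left out ...]
.41  0.99 -1.61]
(0.5, 0.0) [0.554 0.073 0.193] [-0.85  0.49  0.87  1.86 -0.45  1.   -1.46]
(1, 0.4) [0.548 0.013 0.168] [-0.49  0.52  0.8   1.92 -0.88  1.11 -0.9 ]
(1.5, 0.8) [ 0.544 -0.029  0.117] [-0.13  0.74  0.67  1.9  -1.19  1.41 -0.48]
(1.92, 0.6) [ 0.543 -0.038  0.067] [-0.05  0.69  0.47  1.92 -1.04  1.09 -0.58]
(1.92, 0.8) [ 0.543 -0.04   0.065] [-0.02  0.8   0.53  1.89 -1.18  1.32 -0.43]
(1.92, 1.0) [ 0.543 -0.041  0.064] [ 0.18  0.86  0.35  1.84 -1.18  1.41 -0.38]
(1.92, 1.2) [ 0.543 -0.042  0.062] [ 0.33  0.94  0.21  1.78 -1.18  1.51 -0.35]
push [0.556 0.092 0.1  ] [-0.42  0.6   0.58  1.96 -1.06  0.98  0.73]
push0 [ 0.54  -0.067  0.1  ] [-0.32  0.75  0.86  1.92 -1.1   1.25  1.03]
```

```bash
python3 - <<'E'
from h import *
o=ori(DOWN,-YS)
p=observe()['tool_pos']
move_linear([p[0],p[1],.34],max_speed=.3)
reach([*YC,.22],o)
print(move_linear([*YC,.04],max_speed=.2,max_force=12), observe()['tool_pos'].round(4))
grip(.06,strength=30)
s=observe(); print(s['finger_gap'],s['tool_pos'].round(4),s['time'])
im,d=grab_frame('scene'); save('y1',im[120:340,140:430])
E
```

```text
False [ 0.5641 -0.0178  0.041 ]
0.06958950409210134 [ 0.5642 -0.0175  0.0411] 4.625
```

View pics/y1.png

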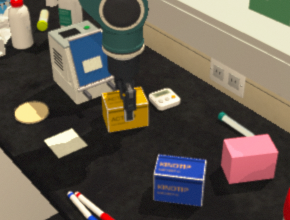

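The crop shows the yellow carton at (125,110) in the jaws, with a 69.6 mm gap that matches its width. Next I shift it to the robot's side.

```bash
python3 - <<'E'
from h import *
s=observe()['tool_pos']; z0=s[2]
move_linear([s[0],s[1],z0+.015],max_speed=.1)
move_linear([.412,-.035,z0+.015],max_speed=.15)
print(move_linear([.412,-.035,z0-.003],max_speed=.04,max_force=8), observe()['tool_pos'].round(4))
grip(.084)
move_linear([.412,-.035,.2],max_speed=.25)
o=ori(DOWN,-ex)
pp,_=flap_pose(0,0,.009,-1)
reach([.48,.02,.30],flap_pose(0,0,.009,-1)[1])
print(observe()['time'])
im,d=grab_frame('top'); save('t2',im[150:310,140:420]); cm=camera_model('top'); P=pts(d,cm);Z=P[...,2]
try:
  mm=blob(P,im,(abs(Z-.07)<.006),(.33,.5,-.12,.06)); print(rect(P[mm][:,:2]))
except Exception as e: print(e)
im,d=grab_frame('scene'); save('s2',im[120:340,140:430])
E
```

```text
True [ 0.4121 -0.035   0.0404]
8.4083
(array([ 0.4107764 , -0.03761739]), array([69.89340973, 99.19600677]), 65.90859985351562, array([[ 0.351, -0.049],
       [ 0.442, -0.09 ],
       [ 0.47 , -0.026],
       [ 0.38 ,  0.015]], dtype=float32))
```

View pics/t2.png

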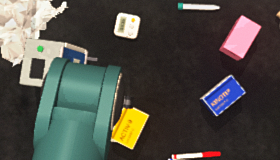

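View pics/s2.png

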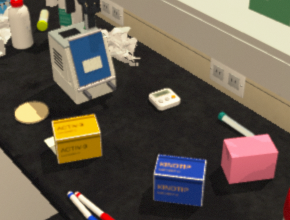

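The yellow carton now stands at (0.411,-0.038), its corner at x 0.47 clear of the flap's strip (x > 0.50). The timer and dish are untouched. Next: the fingers straddle the flap's edge and carry it over.

```bash
python3 - <<'E'
from h import *
grip(.03)
p,o=flap_pose(0,0,.009,-1)
reach(p+[0,0,.05],o)
hit=move_linear(p+[0,0,.001],max_speed=.06,max_force=6)
s=observe(); print(hit,p.round(4),s['tool_pos'].round(4),s['finger_gap'],s['wrist_force'].round(2),s['time'],s['q'].round(2))
im,d=grab_frame('scene'); save('f1',cv2.resize(im[120:260,140:330],None,fx=4,fy=4,interpolation=cv2.INTER_CUBIC))
E
```

```text
False [0.5603 0.135  0.1864] [0.5605 0.1349 0.1877] 0.03029579548508194 [-0.19  0.97  0.3 ] 10.7083 [-1.01  0.59  0.98  1.82 -0.56  1.04 -1.48]
```

View pics/f1.png

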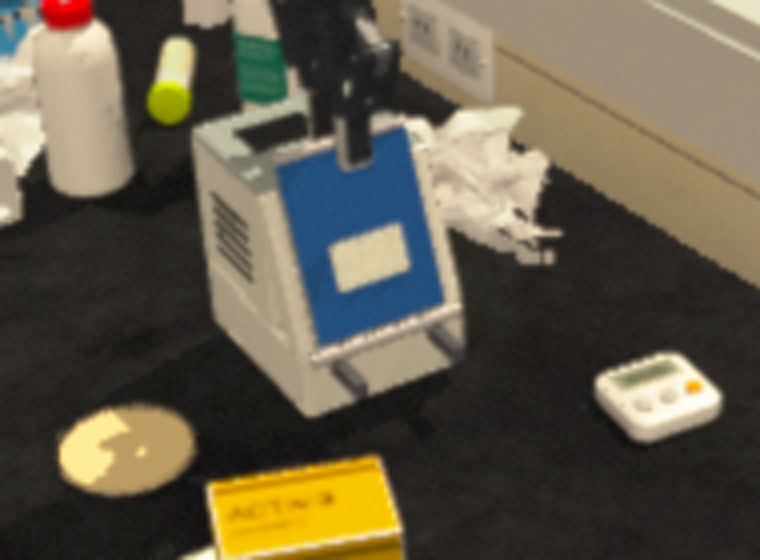

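The front finger lies ahead of the flap's edge at (355,150), and the other is behind it with no contact force. I pull forward in small steps.

```bash
cat > mv.py <<'E'
from h import *
def step(phi):
    tau=max(0,(phi-.5)/1.42)*.9; w=max(0,(phi-1.2)/.72)
    p,o=flap_pose(phi,tau,.009,-1,dz=.005*w+.001)
    f=move_linear(p,max_speed=.06,attitude=o,max_force=25); s=observe(); print(round(phi,2),f,(s['tool_pos']-p).round(3),s['wrist_force'].round(1),s['q'].round(2),round(s['time'],2))
    return f
E
python3 - <<'E'
from mv import *
for ph in [.25,.5,.7,.9]:
    if step(ph): break
im,d=grab_frame('scene'); save('f2',cv2.resize(im[120:260,140:330],None,fx=4,fy=4,interpolation=cv2.INTER_CUBIC))
E
```

```text
0.25 False [ 0.  0. -0.] [ 0.5 -0.1 -0.1] [-0.98  0.56  0.99  1.84 -0.55  1.04 -1.43] 11.43
0.5 False [0. 0. 0.] [ 0.4 -0.7 -0.4] [-0.93  0.55  1.    1.86 -0.54  1.03 -1.38] 12.11
0.7 False [0. 0. 0.] [-0.6 -0.1  1.1] [-0.8   0.51  0.94  1.89 -0.64  1.02 -1.23] 12.7
0.9 False [0.    0.001 0.   ] [ 0.3 -1.1 -0.1] [-0.64  0.51  0.87  1.91 -0.75  1.04 -1.07] 13.29
```

View pics/f2.png

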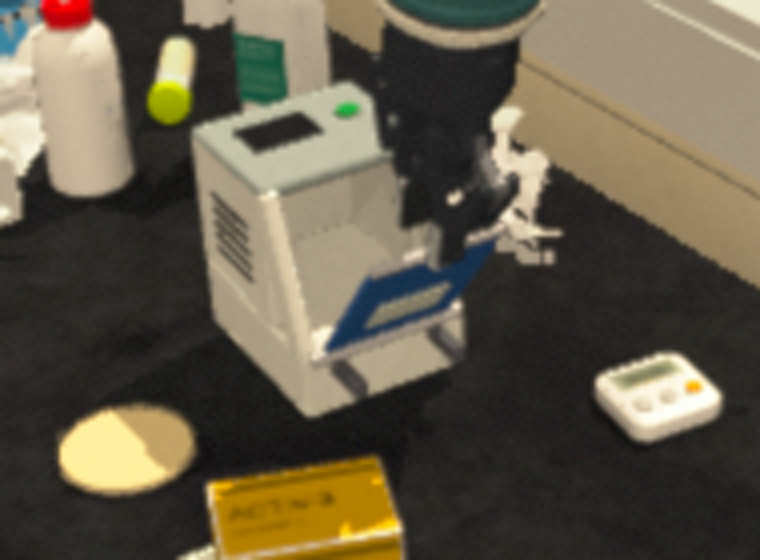

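The flap is past vertical and rests on the front finger at (450,250). I keep lowering it.

```bash
python3 - <<'E'
from mv import *
for ph in [1.1,1.3,1.5,1.65,1.8,1.92]:
    if step(ph): break
im,d=grab_frame('scene'); save('f3',cv2.resize(im[120:260,140:330],None,fx=4,fy=4,interpolation=cv2.INTER_CUBIC))
E
```

```text
1.1 False [0. 0. 0.] [-0.7 -2.  -1. ] [-0.48  0.53  0.79  1.93 -0.87  1.09 -0.89] 13.93
1.3 False [0. 0. 0.] [-0.2 -2.1 -1.3] [-0.33  0.59  0.73  1.93 -0.98  1.16 -0.74] 14.5
1.5 False [0. 0. 0.] [-2.8 -4.9  1.1] [-0.2   0.65  0.66  1.92 -1.07  1.24 -0.6 ] 15.07
1.65 False [0. 0. 0.] [-3.1 -3.  -0.4] [-0.1   0.71  0.6   1.9  -1.13  1.3  -0.52] 15.53
1.8 False [0.    0.    0.001] [0.4 0.  1.3] [ 0.01  0.76  0.51  1.88 -1.16  1.34 -0.46] 15.98
1.92 True [0.001 0.001 0.011] [-0.4  0.3 -0.7] [ 0.04  0.78  0.48  1.88 -1.16  1.35 -0.44] 16.19
```

View pics/f3.png

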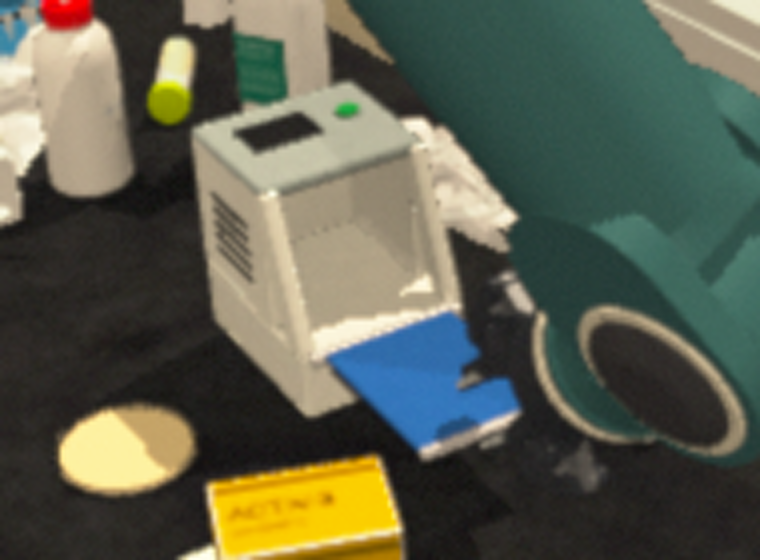

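The guard stopped the last 11 mm, and the force is now near 0. I need the flap angle and where contact occurred.

```bash
python3 - <<'E'
from h import *
for n in ('scene','top','wrist'):
    cm=camera_model(n); im,d=grab_frame(n); P=pts(d,cm); Z=P[...,2]
    save('g_'+n, im)
    H=cv2.cvtColor(im,cv2.COLOR_RGB2HSV).astype(int)
    m=(H[...,0]>95)&(H[...,0]<125)&(H[...,1]>120)&(P[...,1]>-.06)&(P[...,1]<.1)&(P[...,0]>.49)&(P[...,0]<.63)&(Z>.03)&(Z<.12)
    if m.sum()>50:
        q=(P[m]-O); X=q@ex; z=P[m][:,2]; A=np.polyfit(X,z,1); print(n,m.sum(),'slope',A,'x range',X.min(),X.max(),'res',np.std(z-np.polyval(A,X)))
s=observe();print(toC(s['tool_pos']),s['wrist_force'],s['time'])
E
```

```text
scene 848 slope [-0.02361506  0.05938917] x range -0.13096010556502885 -0.004994886305910777 res 0.004396013609316599
top 1407 slope [-0.00782251  0.06120365] x range -0.12385503883656582 -0.007299012328505209 res 0.002566610991687038
wrist 12260 slope [-0.00768867  0.06124825] x range -0.12241328340232487 -0.005708186309909032 res 0.0018862947772080008
[-0.13179651 -0.0006529   0.08213647] [-2.78091446 -6.40606587 -1.58935708] 16.3917
```

View pics/g_scene.png

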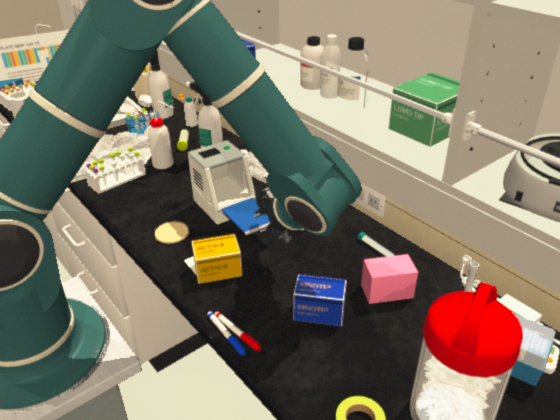

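View pics/g_wrist.png

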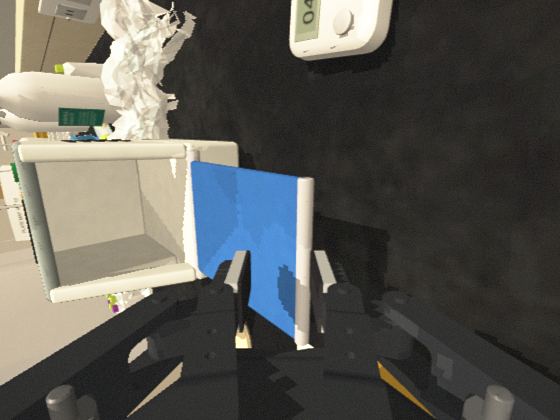

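The flap is level (slope −0.008, top face 61 mm up), so it lies on its stop. The guard tripped because the upper finger touched the plate. I back away outward, then up, and go on to the blue carton.

```bash
python3 - <<'E'
from h import *
p=observe()['tool_pos']
move_linear(p-ex*.035+ez*.004,max_speed=.1)
p=observe()['tool_pos']
move_linear(p-ex*.05+ez*.12,max_speed=.25)
grip(.084)
cands=[(s,ik([*BC,.2],ori(DOWN,s*BS))) for s in(1,-1)]; q=observe()['q']
print(q.round(2),[(s,c.round(2)) for s,c in cands])
s=min(cands,key=lambda c:np.abs(c[1]-q).max())[0]
cm=camera_model('top'); im,d=grab_frame('top'); P=pts(d,cm);Z=P[...,2]
H=cv2.cvtColor(im,cv2.COLOR_RGB2HSV).astype(int)
m=(H[...,0]>95)&(H[...,0]<125)&(H[...,1]>120)&(P[...,1]>-.06)&(P[...,1]<.1)&(P[...,0]>.49)&(P[...,0]<.63)&(Z>.03)&(Z<.12)
if m.sum()>100:
    X=(P[m]-O)@ex; print('flap',m.sum(),np.polyfit(X,P[m][:,2],1), X.min(), ((P[m]-O)@ey).min(),((P[m]-O)@ey).max())
o=ori(DOWN,s*BS); reach([*BC,.17],o)
print(move_linear([*BC,.052],max_speed=.2,max_force=12), observe()['tool_pos'].round(4),s)
grip(.05,strength=30)
s=observe(); print(s['finger_gap'],s['time'])
im,d=grab_frame('scene'); save('b1',im)
E
```

```text
[ 0.11  0.64  0.58  1.76 -1.    1.56 -0.57] [(1, array([ 0.21,  0.4 ,  0.32,  1.8 , -0.15,  0.97,  1.31])), (-1, array([-0.27,  0.59,  1.02,  1.81, -0.57,  1.07, -1.47]))]
flap 1465 [0.00108959 0.06157211] -0.12372593249343612 -0.04626925887574655 0.04572969774352947
False [ 0.5002 -0.288   0.0529] -1
0.05992601778814359 20.1333
```

View pics/b1.png

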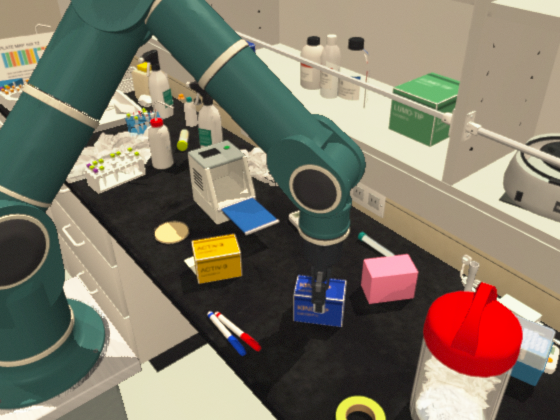

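The scene shows the flap level at (250,215) with (refit slope 0.001) and the blue carton in the jaws at (320,300), gap 59.9 mm. I carry it to the flap.

```bash
python3 - <<'E'
from h import *
p=observe()['tool_pos']; move_linear([p[0],p[1],.2],max_speed=.2)
q=observe()['q']; T=C(-.068,0,.2)
c=[(s,ik(T,ori(DOWN,s*ey))) for s in(1,-1)]; print(q.round(2),[(s,None if r is None else r.round(2)) for s,r in c])
s=min([x for x in c if x[1] is not None],key=lambda c:np.abs(c[1]-q).max())[0]
reach(T,ori(DOWN,s*ey)); st=observe(); print(s,toC(st['tool_pos']),st['finger_gap'],st['time'])
T=C(-.068,0,.120); move_linear(T,max_speed=.12)
cm=camera_model('scene'); im,d=grab_frame('scene'); save('c1',cv2.resize(im[120:260,140:330],None,fx=4,fy=4,interpolation=cv2.INTER_CUBIC))
E
```

```text
[-0.28  0.6   1.04  1.81 -0.59  1.08 -1.45] [(1, array([-0.98,  0.68,  1.24,  1.88, -0.71,  1.13, -2.71])), (-1, array([-0.52,  0.37,  0.52,  1.87, -0.22,  0.96, -0.  ]))]
1 [-6.91605601e-02 -4.64177914e-06  1.99805533e-01] 0.05979752099655386 22.275
```

View pics/c1.png

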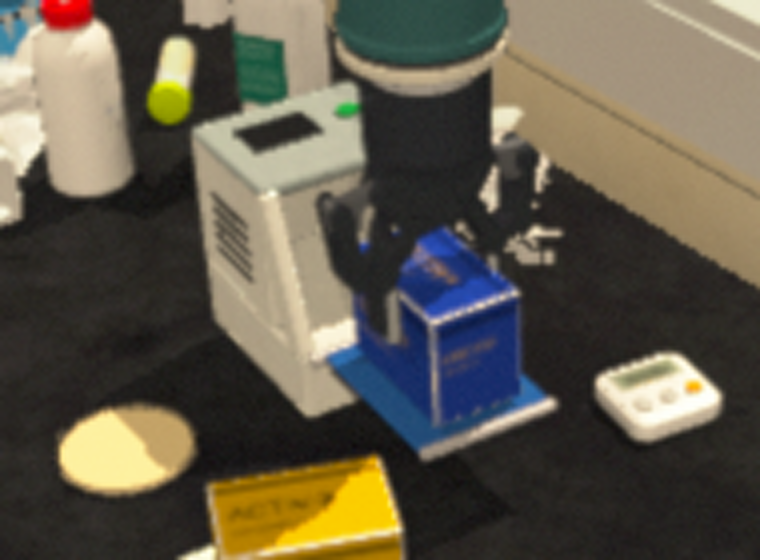

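The carton hangs lengthwise over the flap at (440,340), aligned with it. I set it down.

```bash
python3 - <<'E'
from h import *
T=C(-.068,0,.110)
print(move_linear(T,max_speed=.04,max_force=6), toC(observe()['tool_pos']))
grip(.080); wait(.3)
p=observe()['tool_pos']; move_linear(p+ez*.12,max_speed=.25)
a=ex*np.sin(.5)+DOWN*np.cos(.5)
grip(.03)
q=observe()['q'];c=[(s,ik(C(-.21,0,.2),ori(a,s*ey))) for s in(1,-1)]; print([(s,None if r is None else r.round(2)) for s,r in c])
reach(C(-.21,0,.2),ori(a,-ey))
cm=camera_model('top'); im,d=grab_frame('top'); P=pts(d,cm);Z=P[...,2]; save('c2t',cv2.resize(im[150:310,140:420],None,fx=2.8,fy=2.8))
try:
  H=cv2.cvtColor(im,cv2.COLOR_RGB2HSV).astype(int)
  mm=blob(P,im,(abs(Z-.137)<.008)&(H[...,0]>95)&(H[...,0]<130),(.45,.66,-.08,.1)); Q=np.array([toC(x) for x in P[mm]]); print('blue in cab',len(Q),np.median(Q[:,2]),rect(Q[:,:2]))
except Exception as e: print(e)
im,d=grab_frame('scene'); save('c2',cv2.resize(im[120:260,140:330],None,fx=4,fy=4,interpolation=cv2.INTER_CUBIC))
print(observe()['time'])
E
```

```text
True [-0.0678521  -0.00069501  0.11459771]
[(1, array([-0.26,  0.6 ,  0.9 ,  1.83, -0.91,  1.37, -2.23])), (-1, array([-0.06,  0.5 ,  0.61,  1.82, -0.78,  1.26,  0.8 ]))]
blue in cab 799 0.1367058552271948 (array([-0.06807481, -0.00064702]), array([100.89630127,  59.67475128]), 1.029065728187561, array([[-0.119,  0.028],
       [-0.118, -0.031],
       [-0.017, -0.03 ],
       [-0.018,  0.03 ]], dtype=float32))
28.425
```

View pics/c2.png

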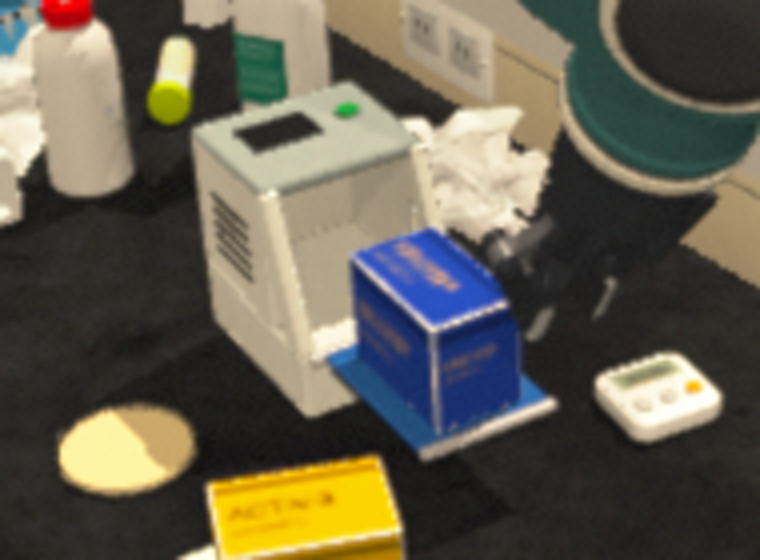

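View pics/c2t.png

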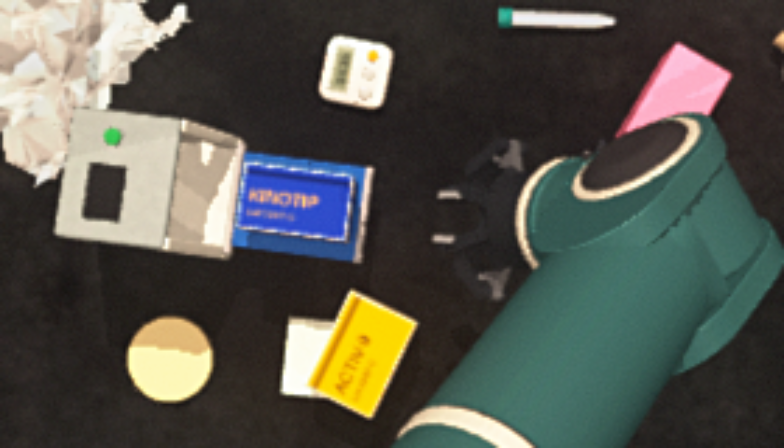

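The blue carton stands on the flap at cabinet (-0.068, -0.001), yaw 1°, its top at 0.137 as it should be. Now I push it in.

```bash
python3 - <<'E'
from h import *
move_linear(C(-.19,0,.097),max_speed=.15)
print(move_linear(C(-.06,0,.097),max_speed=.06,max_force=15)); s=observe(); print(toC(s['tool_pos']),s['wrist_force'].round(1))
cm=camera_model('scene'); im,d=grab_frame('scene'); save('d1',cv2.resize(im[120:260,140:330],None,fx=4,fy=4,interpolation=cv2.INTER_CUBIC))
E
```

```text
False
[-6.00994032e-02 -1.13030588e-05  9.70256701e-02] [-0.5  1.1 -0.5]
```

View pics/d1.png

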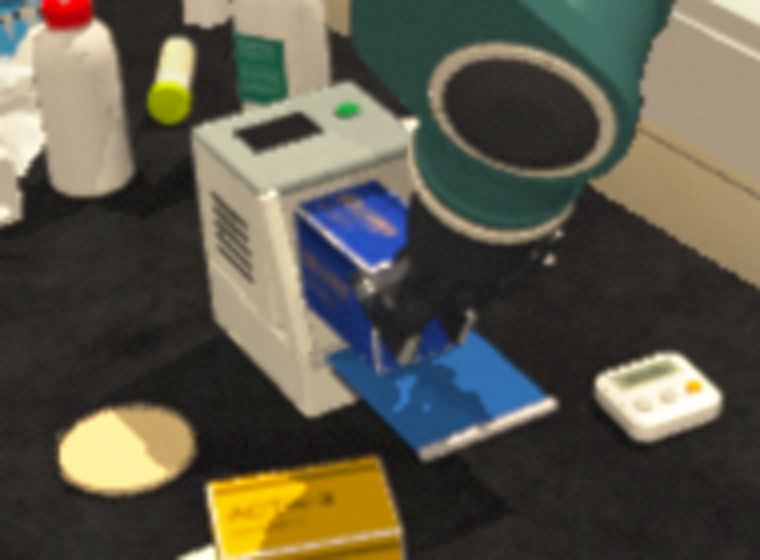

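The carton slides straight into the bay, its front end inside at (300,215). I push on to the final depth.

```bash
python3 - <<'E'
from h import *
print(move_linear(C(0.002,0,.097),max_speed=.05,max_force=15)); s=observe(); print(toC(s['tool_pos']),s['wrist_force'].round(1))
move_linear(C(-.15,0,.12),max_speed=.15)
move_linear(C(-.20,0,.25),max_speed=.2)
for n in('scene','top','wrist'):
    cm=camera_model(n); im,d=grab_frame(n); P=pts(d,cm);Q=P-O; X=Q@ex;Y=Q@ey;Z=P[...,2]
    H=cv2.cvtColor(im,cv2.COLOR_RGB2HSV).astype(int); b=(H[...,0]>95)&(H[...,0]<130)&(H[...,1]>120)&(abs(Y)<.06)
    m=b&(X>-.05)&(X<.12)&(Z>.075)&(Z<.15)
    rf=m&(Z<.125)&(abs(Y)<.025)
    print(n,m.sum(),'rear face x',np.median(X[rf]) if rf.any() else None,'y range',np.percentile(Y[m],[1,99]) if m.any() else None,'x range',np.percentile(X[m],[1,99]) if m.any() else None,'ztop',np.percentile(Z[m],98) if m.any() else None)
    m=b&(X<-.005)&(X>-.13)&(abs(Z-.06)<.03)
    if m.sum()>100: print('  flap',np.polyfit(X[m],Z[m],1))
    save('e_'+n,im if n=='wrist' else cv2.resize(im[120:320,100:380],None,fx=2.8,fy=2.8))
print(observe()['time'])
E
```

```text
False
[ 1.78088806e-03 -2.94939898e-05  9.70105652e-02] [-1.   0.3  0.8]
scene 556 rear face x 0.017520152495406633 y range [-0.02737847  0.03114594] x range [0.01292202 0.06490095] ztop 0.1357232604623711
  flap [0.00030898 0.06043092]
top 231 rear face x 0.016398419014248752 y range [-0.0277083   0.02641199] x range [0.01584905 0.04107851] ztop 0.1387916884997941
  flap [-0.00222808  0.06120815]
wrist 3244 rear face x 0.01910163581569324 y range [-0.02785505  0.0261536 ] x range [0.01811357 0.05977509] ztop 0.13556867090847952
  flap [-0.00045263  0.06134719]
35.2083
```

View pics/e_scene.png

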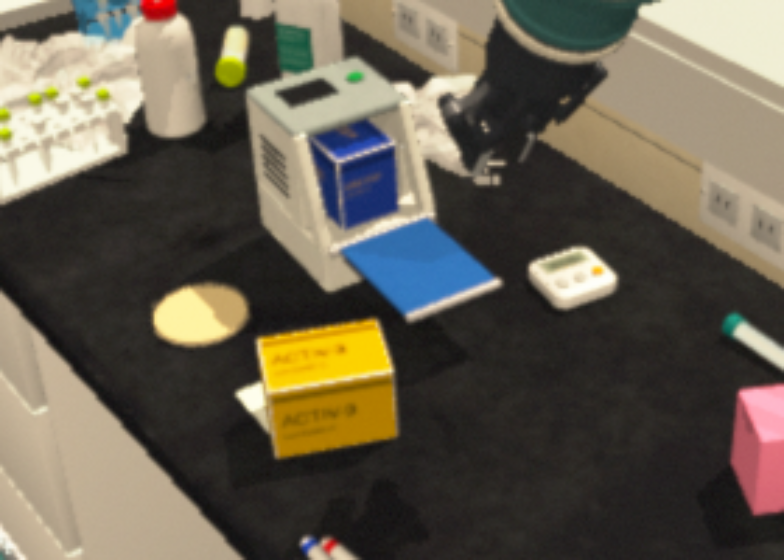

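View pics/e_top.png

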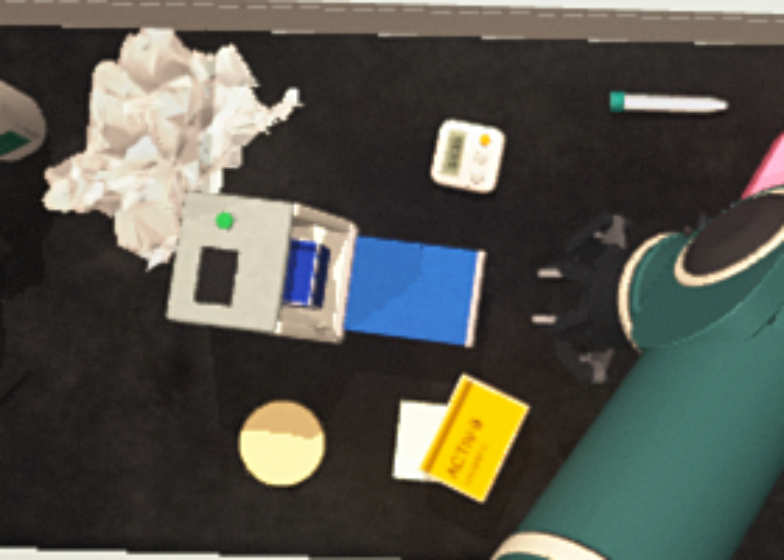

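The rear face sits 16 to 19 mm past the hinge, so the centre is at about 0.068. The carton's top is at 0.136, the flap is level, yellow stands upright and the gripper is clear.

```bash
python3 - <<'E'
from h import *
wait(.3); s=observe(); print(s['wrist_force'].round(2),s['time']); print(hand_in())
E
```

```text
[-0.08  0.21  0.05] 35.5083
the job is handed in; nothing more can be done
None
```

The job is handed in at 35.5 s of the 67 s allowed. The last camera checks show everything in place, but two points about lowering the flap are uncertain.

**What I did:**
- **Yellow carton:** I gripped it across its 70 mm side, lifted it about 15 mm and set it down on the robot's side, rather than pushing it as the task said.
- **Flap:** I swung it over with the fingers straddling its edge and lowered it onto the stop.
- **Blue carton:** I set it lengthwise on the flap and pushed it in with the fingertips.

**Last checks:**
- **Flap:** level, slope 0.002 rad or less in all three cameras.
- **Blue carton:** rear face 16 to 19 mm past the hinge, so its centre is about 68 mm in. It is within about 2 mm of the bay's middle line, with its top at 136 to 139 mm.
- **Yellow carton:** upright at (0.411, -0.038) on the worktop, clear of the flap.
- **Timer and petri dish:** they look untouched in the pictures, but I did not measure them again at the end.
- **Robot:** clear of everything, with about 0.2 N at the wrist.

**Uncertain:**
- **Contact:** on the last step of lowering, the 25 N force guard stopped the arm 11 mm short. By then the flap was already on its stop; most likely the upper finger touched the plate.
- **Flap speed:** I could not measure it. The finger should have supported the flap to within about 0.06 rad of the stop, and falling that far freely would bring it to roughly 3.5 rad/s, which is the limit.

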